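# Balance the centrifuge rotor

### The job

The six tubes in this rotor are three pairs of a kind (two tall, two narrow-necked, two squat), but they were loaded anyhow and the rotor would run out of balance. Rearrange them, parking a tube in the small beaker on the way if you like, so that every bucket holds one tube, standing fully down, and each tube faces its twin straight across the hub. Keep all tubes upright and leave the jar and the flask where they are.

Things in the scene. Friction and masses are not known exactly. Their poses are not given: they have to be found in the camera images.
- tall_a_center (a point): One tall screw-cap tube, the tallest: 115 mm high, clear body 28 mm across, broad blue cap 34 mm across filling the top 18 mm (grip it there). Point: its centre, half-way up, 57.5 mm above its flat foot; z up the tube. Round; 50 g.
- tall_b_center (a point): The other tall screw-cap tube, the tallest: 115 mm high, clear body 28 mm across, broad blue cap 34 mm across filling the top 18 mm (grip it there). Point: its centre, half-way up, 57.5 mm above its flat foot; z up the tube. Round; 50 g.
- necked_a_center (a point): One narrow-neck tube: 98 mm high, white body 28 mm across up to 70 mm, then a shoulder and a slim ribbed black cap 19 mm across filling the top 18 mm (grip it there). Point: its centre, half-way up, 49 mm above its flat foot; z up the tube. Round; 50 g.
- necked_b_center (a point): The other narrow-neck tube: 98 mm high, white body 28 mm across up to 70 mm, then a shoulder and a slim ribbed black cap 19 mm across filling the top 18 mm (grip it there). Point: its centre, half-way up, 49 mm above its flat foot; z up the tube. Round; 50 g.
- squat_a_center (a point): One squat glass sample tube, the shortest: 84 mm high, clear body 28 mm across, plain flat metal cap 30 mm across filling the top 18 mm (grip it there). Point: its centre, half-way up, 42 mm above its flat foot; z up the tube. Round; 50 g.
- squat_b_center (a point): The other squat glass sample tube, the shortest: 84 mm high, clear body 28 mm across, plain flat metal cap 30 mm across filling the top 18 mm (grip it there). Point: its centre, half-way up, 42 mm above its flat foot; z up the tube. Round; 50 g.
- rotor: Six-bucket steel and aluminium centrifuge rotor on the bench, 211 mm across, fixed; hub knob 69 mm high. Origin: on its axis at bench level, z up. Bucket axes lie 80 mm from it at 0, 60 .. 300 degrees from its x axis about z. Each bucket: floor 10 mm and rim 54 mm above the bench, 51 mm wide outside, mouth 46 mm tapering within 12 mm to a 36 mm bore; the tubes stand loosely in them.
- beaker: Small glass beaker with nothing standing in it, 56 mm across, 58 mm high, bore about 48 mm, inner floor 4 mm up; loose, 60 g; a handy place to park a tube. Origin: centre of its underside; z up.
- jar: Bystander: white jar with a red lid, 56 mm across, 70 mm high, loose. Origin: centre of its underside.
- flask: Bystander: glass conical flask, 75 mm across the foot, 100 mm high, loose. Origin: centre of its underside.
Things that resemble listed ones, but are neither listed nor needed, are in the scene too. What is shaped like the part that bears necked_a_center but red is not meant.

How it is judged:
By the outcome, as a careful person would: the job done as asked, in the order asked, and still so for the second after the job is handed in, with the robot touching nothing.
It also fails if it takes over 104 s, if anything falls off the work surface, if the arm or the gripper's body presses on something with over 40 N, if the wrist force passes 120 N, or if a joint passes its speed limit or range.

### The arm

A 6-joint arm with a two-finger parallel gripper is mounted at the origin on a cart in front of the work surface, level with it; the furniture and walls round the work are solid. World frame = base frame: x ahead of the robot, y to its left, z up, the work surface at z = 0. Lengths are in m, angles in degrees, forces in N, time in s.
With the tool pointing down it reaches from about 0.25 to 0.725 m from the base axis. Payload 9.7 kg.
Tool frame: the origin (TCP) lies at the very end of the fingers, on their centre line; the grasp point (between the pads) lies grasp_offset behind it (grasp_offset is the distance from the TCP to the grasp point, in m); z points along the fingers, y is the line along which they close (so a half turn about z gives the same grasp; the last joint's range is limited). The gripper opens to 85 mm and grips with 20 to 120 N. Pads are 22 mm wide; open, the fingers measure 114 mm over their backs; the gripper's body (76 mm by 85 mm) begins 54 mm behind the grasp point. The pads swing forward as they close: fully open they stand 13 mm farther back than shut.
Start: joints at [73.625, 4.979, 10.078, 95.1, 0, 90], TCP at [0.155, 0.528, 0.231] pointing down, gripper open.
Joint ranges: [-179.16, 179.16], [-48.56, 103.87], [-65.8, 70.77], [-126.05, 130.52], [-82.76, 87.17], [-180, 180]. Speed limits (degrees/s): [127.2, 127.2, 147.25, 180, 180, 180].

### API

Orientations are given as [roll, pitch, yaw] about the fixed x, y, z axes, in that order (R = Rz(yaw) Ry(pitch) Rx(roll)).
In Python, from workcell import get_obs, camera, calibration, job_done, recognise, cut_out, mark_of, grasp_offset gives the robot as it stands.
- The arm moves only by the tool servo_tool, never from a script. Its argument "moves" is a list of rows, each a list of 3 entries, a list of its own where there are three numbers: the turn, a rotation vector about the tool's x, y, z in degrees, then the shift along the tool's x, y, z in m, then the opening in per cent of the stroke, from 0 (shut) to 100 (fully open). In form: [[[ax, ay, az], [x, y, z], claw], ...]. A call has 1 to 12 rows; each row shifts and turns the commanded pose from where the row before left it, along the tool's axes as they then stand; what a row does not reach is not made up. A row lasts 1/10 s, in which the tool goes at most 50 mm and 8.59 degrees, less where a joint would pass 70% of its speed; a pose out of reach is approached as far as the arm can. A call is refused whole if a number of a shift passes 0.05 or a number of a turn 8.59, either way. A call with a gripper value outside its range is refused whole. The fingers move at their own pace and stop on an object; "force" is the grip in N (left out, the last holds). Time passes only in rows, so rows that do not move let the fingers close. It gives the time, the measured TCP pose, the force, the opening and the grip force at its end, in the units of the state.
- get_obs(): the state, without advancing time (a new reading comes with each control period).
- camera(name): name is "scene" or "top"; returns (picture, depth): 480x640x3 uint8, red, green, blue; 480x640 float32, m along the optical axis (not along the pixel's ray), 0 where there is no reading.
- calibration(name): a dict with "camera_matrix" (3x3 intrinsics, pixels), "R" (3x3) and "t" (3): a world point X has camera coordinates R X + t. Camera axes: x right, y down, z forward; pixel columns grow to the right and rows downward; lengths in m; the calibration is good to about 2 mm. A picture is of the moment at which its call begins. calibration takes no time and is no camera call.
- job_done(): hands the job in; it is judged then, once.
Trained networks look in the newest picture that a camera, given by its name, has taken for a name from the list of things; names that differ only in an ending like _2 or _b are one class to them, and where a whole thing is asked for, a point or a joint stands for the part that bears it (a point fixed in the world has none). Each returns a list of dicts, best first, with "score" (0 to 1); they miss things now and then, are a little off and sometimes report something else, mostly with a low value. They report only what shows in the picture. A call takes as long as a camera call. They do not tell look-alikes from the thing itself.
- recognise(name, camera): "xyz" ([x, y, z] in m, in the coordinates of the camera as it stood for that picture, good to about 4 mm: the middle of the surface that is visible of it).
- cut_out(name, camera): "mask" (480x640 bool, what is visible of it).
- mark_of(name, camera): "xyz" ([x, y, z] in m, in the coordinates of the camera as it stood for that picture, good to about 4 mm: a listed point, or the origin of a listed thing).
The state is a dict: "time": time; "q": joint angles; "qd": joint speeds; "joint_efforts": joint torques, N m; "ee_pos": TCP position; "tcp_rot": TCP orientation; "wrist_force": force on the tool from outside, world axes, zero at the start; "torque": the same for the moment, N m; "opening": finger opening in m; "grasp_force": force on a finger pad.
Only numpy, scipy, OpenCV 4.12 (cv2) and the standard library are available. Lean on these libraries where they do the work, as an engineer would, in place of code of your own. Each camera call takes 0.05 s, during which the arm holds its last target. There are 200 camera calls.

## Working session

There is one attempt and no reset: what is moved stays moved. The work goes in short steps, Python scripts to look and compute and a tool call to move; the robot and the scene stay as the last step left them, time stands still between calls to the robot, and variables do not carry over. Pictures are saved under pics/ and viewed, at most 14 in all, crops included, and the job is handed in when it is done.

Besides the shell and the picture viewer there is one more tool, called after "Emit:" as name(argument=value, ...), one argument or row to a line, values as JSON. servo_tool: Moves the arm, as the interface text tells. Its arguments: {"type":"object","properties":{"moves":{"type":"array"},"force":{"type":"number"}},"required":["moves"]}

```bash
mkdir -p pics; ls
cat > h.py <<'E'
import numpy as np, cv2
from workcell import *
def w(n,p):
    c=calibration(n); return np.array(c["R"]).T@(np.array(p)-np.array(c["t"]))
E
python3 - <<'E'
from h import *
o=get_obs(); print(o["time"],o["ee_pos"],o["tcp_rot"],o["opening"],grasp_offset)
for n in("scene","top"):
    p,d=camera(n); cv2.imwrite(f"pics/{n}0.png",p[:,:,::-1])
    for k in "tall_a_center necked_a_center squat_a_center rotor beaker jar flask".split():
        for r in mark_of(k,n): print(n,k,round(r["score"],2),w(n,r["xyz"]).round(3))
E
```

```text
pics
0.0 [0.1549935  0.52746717 0.23060941] [-1.79925439e+02 -2.73963629e-04  1.63623473e+02] 0.0853618552149561 0.0187
scene tall_a_center 0.95 [ 0.506 -0.107  0.063]
scene necked_a_center 0.85 [ 0.304 -0.184  0.051]
scene necked_a_center 0.62 [ 0.536 -0.185  0.06 ]
scene necked_a_center 0.55 [0.653 0.179 0.001]
scene squat_a_center 0.96 [ 0.663 -0.135  0.054]
scene rotor 0.66 [ 0.586 -0.121 -0.001]
scene rotor 0.47 [ 0.663 -0.137  0.049]
scene beaker 0.92 [ 0.672  0.09  -0.007]
scene jar 0.84 [0.621 0.275 0.001]
top tall_a_center 0.59 [ 0.505 -0.111  0.067]
top necked_a_center 0.82 [ 0.534 -0.185  0.057]
top necked_a_center 0.69 [ 0.3   -0.188  0.049]
top squat_a_center 0.64 [ 0.663 -0.128  0.053]
top squat_a_center 0.17 [ 0.583 -0.121 -0.001]
top rotor 0.85 [ 0.584 -0.121  0.001]
top beaker 0.65 [0.675 0.09  0.001]
top jar 0.92 [ 0.618  0.276 -0.002]
top flask 0.57 [ 0.655  0.181 -0.001]
```

View pics/scene0.png

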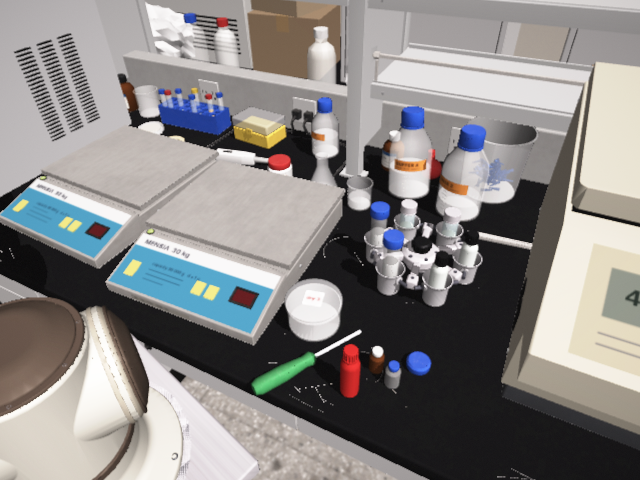

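View pics/top0.png

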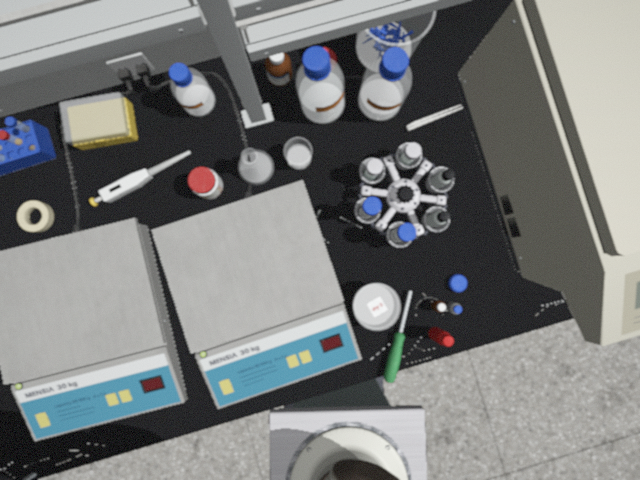

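The top view shows the rotor hub at (404,195). Going round it are squats at (372,170) and (409,154), necked tubes at (440,180) and (436,218), and talls at (402,233) and (369,208). The beaker is at (297,153), the flask at (256,166), the jar at (206,182), and the red decoy tube at (441,337). Twins are adjacent, so one 3-cycle through the beaker does the job.

Run:
```python
from h import *
from scipy.optimize import least_squares
n="top";p,d=camera(n);c=calibration(n);K=np.array(c["camera_matrix"])
v,u=np.mgrid[:480,:640]
P=np.stack([(u-K[0,2])/K[0,0]*d,(v-K[1,2])/K[1,1]*d,d],-1)
W=(P-np.array(c["t"]))@np.array(c["R"]);W[d==0]=np.nan
print("cam",-np.array(c["R"]).T@np.array(c["t"]))
S=[]
for (a,b) in [(372,170),(409,154),(440,180),(436,218),(402,233),(369,208)]:
    q=W[b-18:b+19,a-18:a+19].reshape(-1,3);q=q[~np.isnan(q[:,0])]
    z=np.percentile(q[:,2],98); t=q[(q[:,2]>z-.007)&(q[:,2]<z+.007)]
    m=(t.max(0)+t.min(0))/2; S.append(np.median(t,0)[:2]); print(a,b,"z",z.round(3),len(t),m.round(3),np.median(t,0).round(4),np.ptp(t,0).round(3))
S=np.array(S)
f=lambda x:(S-x[:2]-.08*np.stack([np.cos(x[2]-np.arange(6)*np.pi/3),np.sin(x[2]-np.arange(6)*np.pi/3)],1)).ravel()
r=least_squares(f,[.585,-.121,1.5]);print(r.x,np.degrees(r.x[2]),(r.fun.reshape(6,2)*1e3).round(1))
a=r.x[2]-np.arange(6)*np.pi/3
print((r.x[:2]+.08*np.stack([np.cos(a),np.sin(a)],1)).round(4),np.degrees(a).round(1))
# rim check: points at z .05-.057
q=W[140:250,350:460].reshape(-1,3);q=q[(q[:,2]>.050)&(q[:,2]<.058)];print("rim pts bbox mid",((q.max(0)+q.min(0))/2).round(3),np.ptp(q,0).round(3))
# tall things near workspace
m=(W[...,0]>.5)&(W[...,0]<.85)&(W[...,1]>-.35)&(W[...,1]<.2)&(W[...,2]>.14)
for x in np.arange(.5,.85,.05):
    print(round(x,2),[round(float(np.nanmax(np.where(m&(abs(W[...,0]-x-.025)<.025)&(abs(W[...,1]-y-.025)<.025),W[...,2],0))),2) for y in np.arange(-.35,.2,.05)])
r=[w(n,r["xyz"]) for r in recognise("beaker",n)];print(r)
q=W[135:172,278:318].reshape(-1,3);q=q[(q[:,2]>.050)&(q[:,2]<.064)];print("beaker rim",((q.max(0)+q.min(0))/2).round(3),np.ptp(q,0).round(3),len(q))
```

```text
cam [0.44873972 0.06089731 0.92442023]
372 170 z 0.095 190 [ 0.633 -0.059  0.093] [ 0.6325 -0.0592  0.0933] [0.028 0.029 0.009]
409 154 z 0.095 192 [ 0.662 -0.134  0.093] [ 0.6618 -0.1332  0.0936] [0.028 0.029 0.009]
440 180 z 0.108 93 [ 0.612 -0.196  0.107] [ 0.6124 -0.1952  0.1069] [0.018 0.019 0.01 ]
436 218 z 0.108 93 [ 0.533 -0.183  0.106] [ 0.5332 -0.1833  0.1071] [0.019 0.019 0.01 ]
402 233 z 0.126 272 [ 0.505 -0.11   0.124] [ 0.5041 -0.1096  0.1243] [0.031 0.033 0.009]
369 208 z 0.126 267 [ 0.554 -0.047  0.124] [ 0.554  -0.0474  0.1243] [0.033 0.033 0.009]
[ 0.58300822 -0.12131521  0.89792721] 51.4474394391735 [[-0.3 -0.4]
 [-0.3 -0. ]
 [ 0.1  0.6]
 [ 0.   0.6]
 [ 0.2 -0.2]
 [ 0.2 -0.5]]
[[ 0.6329 -0.0588]
 [ 0.6621 -0.1332]
 [ 0.6123 -0.1958]
 [ 0.5331 -0.1839]
 [ 0.5039 -0.1094]
 [ 0.5538 -0.0469]] [  51.4   -8.6  -68.6 -128.6 -188.6 -248.6]
rim pts bbox mid [ 0.584 -0.122  0.054] [0.206 0.198 0.008]
0.5 [0.35, 0.0, 0.0, 0.0, 0.0, 0.0, 0.0, 0.0, 0.0, 0.0, 0.0]
0.55 [0.35, 0.31, 0.0, 0.0, 0.0, 0.0, 0.0, 0.0, 0.0, 0.0, 0.0]
0.6 [0.35, 0.35, 0.0, 0.0, 0.0, 0.0, 0.0, 0.0, 0.0, 0.0, 0.0]
0.65 [0.35, 0.35, 0.0, 0.0, 0.0, 0.0, 0.0, 0.0, 0.0, 0.0, 0.0]
0.7 [0.35, 0.35, 0.0, 0.0, 0.0, 0.0, 0.0, 0.0, 0.0, 0.0, 0.44]
0.75 [0.35, 0.35, 0.35, 0.0, 0.19, 0.19, 0.0, 0.19, 0.4, 0.41, 0.44]
0.8 [0.34, 0.35, 0.34, 0.0, 0.19, 0.19, 0.22, 0.28, 0.28, 0.28, 0.28]
[array([0.67579149, 0.08732174, 0.02673669])]
beaker rim [0.674 0.087 0.056] [0.055 0.056 0.01 ] 183
```

Emit:
servo_tool(
  moves=[
    [[0,0,8.18],[0,0,0],55],
    [[0,0,8.18],[0,0,0],55],
    [[0,0,8.18],[0,0,0],55],
    [[0,0,8.18],[0,0,0],55],
    [[0,0,8.18],[0,0,0],55],
    [[0,0,8.18],[0,0,0],55],
    [[0,0,8.18],[0,0,0],55],
    [[0,0,8.18],[0,0,0],55],
    [[0,0,8.18],[0,0,0],55],
    [[0,0,0],[-0.02,0.01,0],55],
  ],
)

```text
time: 1.9
ee_pos: [0.1645, 0.5086, 0.2306]
tcp_rot: [-180.0, 0.0, 89.8]
wrist_force: [0.2, -0.1, -0.3]
opening: 0.047
grasp_force: 0.0
```

Emit:
servo_tool(
  moves=[
    [[0,0,0],[-0.04,0.021,0],55],
    [[0,0,0],[-0.04,0.021,0],55],
    [[0,0,0],[-0.04,0.021,0],55],
    [[0,0,0],[-0.04,0.021,0],55],
    [[0,0,0],[-0.04,0.021,0],55],
    [[0,0,0],[-0.04,0.021,0],55],
    [[0,0,0],[-0.04,0.021,0],55],
    [[0,0,0],[-0.04,0.021,0],55],
    [[0,0,0],[-0.04,0.021,0],55],
    [[0,0,0],[-0.04,0.021,0],55],
    [[0,0,0],[-0.04,0.021,0],55],
    [[0,0,0],[-0.04,0.021,0],55],
  ],
)

```text
time: 3.1
ee_pos: [0.4176, 0.0258, 0.2316]
tcp_rot: [179.9, -0.0, 90.0]
wrist_force: [0.9, 1.0, -0.5]
opening: 0.047
grasp_force: 0.0
```

Emit:
servo_tool(
  moves=[
    [[0,0,0],[-0.042,0.023,0],55],
    [[0,0,0],[-0.042,0.023,0],55],
    [[0,0,0],[-0.042,0.023,0],55],
    [[0,0,0],[-0.042,0.023,0],55],
    [[0,0,0],[-0.042,0.023,0],55],
    [[0,0,0],[0,0,0.04],55],
    [[0,0,0],[0,0,0.04],55],
    [[0,0,0],[0,0,0],55],
  ],
)

```text
time: 3.9
ee_pos: [0.5295, -0.1818, 0.1454]
tcp_rot: [-179.5, -0.2, 90.0]
wrist_force: [-0.6, -0.2, 0.0]
opening: 0.0468
grasp_force: 0.0
```

Emit:
servo_tool(
  moves=[
    [[0,0,0],[-0.001,0.001,0.03],55],
    [[0,0,0],[0,0,0.03],55],
    [[0,0,0],[0,0,0],55],
    [[0,0,0],[0,0,0],55],
  ],
)

```text
time: 4.3
ee_pos: [0.5335, -0.1832, 0.0935]
tcp_rot: [179.9, 0.0, 90.0]
wrist_force: [0.3, -0.2, 0.8]
opening: 0.0472
grasp_force: 0.0
```

Emit:
servo_tool(
  moves=[
    [[0,0,0],[0,0,0.012],55],
    [[0,0,0],[0,0,0],40],
    [[0,0,0],[0,0,0],20],
    [[0,0,0],[0,0,0],0],
    [[0,0,0],[0,0,0],0],
    [[0,0,0],[0,0,0],0],
    [[0,0,0],[0,0,0],0],
    [[0,0,0],[0,0,0],0],
  ],
  force=30,
)

```text
time: 5.1
ee_pos: [0.5338, -0.1835, 0.0804]
tcp_rot: [179.9, 0.0, 90.0]
wrist_force: [0.6, 1.0, 6.7]
opening: 0.0177
grasp_force: 29.6
```

Emit:
servo_tool(
  moves=[
    [[0,0,0],[0,0,-0.01],0],
    [[0,0,0],[0,0,-0.03],0],
    [[0,0,0],[0,0,-0.045],0],
    [[0,0,0],[0,0,-0.045],0],
    [[0,0,0],[0.01,0.005,0],0],
    [[0,0,0],[0.025,0.014,0],0],
    [[0,0,0],[0.035,0.018,0],0],
    [[0,0,0],[0.035,0.018,0],0],
    [[0,0,0],[0.035,0.018,0],0],
    [[0,0,0],[0.035,0.018,0],0],
    [[0,0,0],[0.035,0.018,0],0],
  ],
)

```text
time: 6.2
ee_pos: [0.6423, 0.0283, 0.2093]
tcp_rot: [-180.0, 0.0, 90.0]
wrist_force: [-0.1, 0.1, -0.4]
opening: 0.0182
grasp_force: 29.5
```

Emit:
servo_tool(
  moves=[
    [[0,0,0],[0.03,0.015,0],0],
    [[0,0,0],[0.02,0.01,0],0],
    [[0,0,0],[0.01,0.006,0],0],
    [[0,0,0],[0,0,0],0],
    [[0,0,0],[0,0,0],0],
  ],
)

```text
time: 6.7
ee_pos: [0.6728, 0.086, 0.2092]
tcp_rot: [-180.0, 0.0, 90.0]
wrist_force: [-0.1, 0.1, -0.5]
opening: 0.0175
grasp_force: 29.5
```

Emit:
servo_tool(
  moves=[
    [[0,0,0],[0.001,0.001,0.035],0],
    [[0,0,0],[0,0,0.04],0],
    [[0,0,0],[0,0,0.03],0],
    [[0,0,0],[0,0,0.015],0],
    [[0,0,0],[0,0,0.01],0],
    [[0,0,0],[0,0,0.003],0],
    [[0,0,0],[0,0,0],0],
    [[0,0,0],[0,0,0],0],
  ],
)

```text
time: 7.5
ee_pos: [0.6748, 0.0877, 0.078]
tcp_rot: [179.9, -0.0, 90.0]
wrist_force: [-0.4, -0.7, 0.1]
opening: 0.0178
grasp_force: 29.5
```

Emit:
servo_tool(
  moves=[
    [[0,0,0],[0,0,0.002],0],
    [[0,0,0],[0,0,0],0],
    [[0,0,0],[0,0,0],0],
    [[0,0,0],[0,0,0],25],
    [[0,0,0],[0,0,0],30],
    [[0,0,0],[0,0,0],45],
    [[0,0,0],[0,0,0],55],
    [[0,0,0],[0,0,0],55],
    [[0,0,0],[0,0,-0.02],55],
    [[0,0,0],[0,0,-0.04],55],
    [[0,0,0],[0,0,-0.04],55],
  ],
)

```text
time: 8.6
ee_pos: [0.6735, 0.0877, 0.1748]
tcp_rot: [-179.9, 0.0, 90.0]
wrist_force: [1.5, -0.2, 0.6]
opening: 0.0472
grasp_force: 0.0
```

Emit:
servo_tool(
  moves=[
    [[0,0,0],[-0.03,-0.002,0],55],
    [[0,0,0],[-0.045,-0.002,0],55],
    [[0,0,0],[-0.045,-0.002,0],55],
    [[0,0,0],[-0.045,-0.003,0],55],
    [[0,0,0],[-0.035,-0.002,0],55],
    [[0,0,0],[-0.02,-0.001,0],55],
    [[0,0,0],[0,0,0.02],55],
    [[0,0,0],[0,0,0.02],55],
    [[0,0,0],[0,0,0],55],
    [[0,0,0],[0,0,0],55],
  ],
)

```text
time: 9.6
ee_pos: [0.662, -0.1317, 0.1345]
tcp_rot: [-180.0, -0.0, 90.0]
wrist_force: [0.2, 0.1, -0.8]
opening: 0.0472
grasp_force: 0.0
```

Emit:
servo_tool(
  moves=[
    [[0,0,0],[-0.001,0,0.03],55],
    [[0,0,0],[0,0,0.025],55],
    [[0,0,0],[0,0,0.0125],55],
    [[0,0,0],[0,0,0],55],
    [[0,0,0],[0,0,0],40],
    [[0,0,0],[0,0,0],30],
    [[0,0,0],[0,0,0],0],
    [[0,0,0],[0,0,0],0],
    [[0,0,0],[0,0,0],0],
    [[0,0,0],[0,0,0],0],
  ],
)

```text
time: 10.6
ee_pos: [0.663, -0.1334, 0.0688]
tcp_rot: [179.8, 0.0, 90.0]
wrist_force: [-0.2, 0.0, 5.5]
opening: 0.029
grasp_force: 30.1
```

Emit:
servo_tool(
  moves=[
    [[0,0,0],[0,0,-0.01],0],
    [[0,0,0],[0,0,-0.035],0],
    [[0,0,0],[0,0,-0.045],0],
    [[0,0,0],[0,0,-0.04],0],
    [[0,0,0],[-0.005,-0.012,0],0],
    [[0,0,0],[-0.01,-0.03,0],0],
    [[0,0,0],[-0.015,-0.04,0],0],
    [[0,0,0],[-0.012,-0.03,0],0],
    [[0,0,0],[-0.008,-0.017,0],0],
    [[0,0,0],[0,0,0],0],
    [[0,0,0],[0,0,0],0],
  ],
)

```text
time: 11.7
ee_pos: [0.5333, -0.1834, 0.1977]
tcp_rot: [179.9, 0.0, 90.0]
wrist_force: [-0.5, -0.6, -1.0]
opening: 0.029
grasp_force: 29.9
```

Emit:
servo_tool(
  moves=[
    [[0,0,0],[0,0,0.035],0],
    [[0,0,0],[0,0,0.04],0],
    [[0,0,0],[0,0,0.025],0],
    [[0,0,0],[0,0,0.015],0],
    [[0,0,0],[0,0,0.01],0],
    [[0,0,0],[0,0,0.004],0],
    [[0,0,0],[0,0,0],0],
    [[0,0,0],[0,0,0],0],
    [[0,0,0],[0,0,0],0],
  ],
)

```text
time: 12.6
ee_pos: [0.5339, -0.1834, 0.0688]
tcp_rot: [179.9, 0.0, 90.0]
wrist_force: [0.3, -0.2, 2.3]
opening: 0.0289
grasp_force: 30.2
```

Touching the floor; release and rise.

Emit:
servo_tool(
  moves=[
    [[0,0,0],[0,0,0],38],
    [[0,0,0],[0,0,0],42],
    [[0,0,0],[0,0,0],50],
    [[0,0,0],[0,0,0],58],
    [[0,0,0],[0,0,0],58],
    [[0,0,0],[0,0,-0.02],58],
    [[0,0,0],[0,0,-0.04],58],
    [[0,0,0],[0,0,-0.045],58],
    [[0,0,0],[0,0,0],58],
  ],
)

```text
time: 13.5
ee_pos: [0.5351, -0.184, 0.1794]
tcp_rot: [179.5, 0.2, 90.0]
wrist_force: [0.4, -1.1, -0.3]
opening: 0.0498
grasp_force: 0.0
```

Emit:
servo_tool(
  moves=[
    [[0,0,0],[0.016,0.002,0],58],
    [[0,0,0],[0.035,0.005,0],58],
    [[0,0,0],[0.04,0.007,0],58],
    [[0,0,0],[0.03,0.004,0],58],
    [[0,0,0],[0.015,0.002,0],58],
    [[0,0,0],[0,0,0.02],58],
    [[0,0,0],[0,0,0],58],
    [[0,0,0],[0,0,0],58],
  ],
)

```text
time: 14.3
ee_pos: [0.5525, -0.0473, 0.1522]
tcp_rot: [-179.9, -0.0, 90.0]
wrist_force: [0.1, -0.4, -0.1]
opening: 0.0495
grasp_force: 0.0
```

Emit:
servo_tool(
  moves=[
    [[0,0,0],[0,0.001,0.02],58],
    [[0,0,0],[0,0,0.02],58],
    [[0,0,0],[0,0,0.0145],58],
    [[0,0,0],[0,0,0],58],
    [[0,0,0],[0,0,0],45],
    [[0,0,0],[0,0,0],35],
    [[0,0,0],[0,0,0],0],
    [[0,0,0],[0,0,0],0],
    [[0,0,0],[0,0,0],0],
    [[0,0,0],[0,0,0],0],
  ],
)

```text
time: 15.3
ee_pos: [0.5547, -0.0473, 0.0995]
tcp_rot: [179.9, 0.0, 90.0]
wrist_force: [-0.3, 0.4, 6.3]
opening: 0.0327
grasp_force: 30.3
```

Emit:
servo_tool(
  moves=[
    [[0,0,0],[0,0,-0.01],0],
    [[0,0,0],[0,0,-0.035],0],
    [[0,0,0],[0,0,-0.045],0],
    [[0,0,0],[0,0,-0.03],0],
    [[0,0,0],[-0.008,0.01,0],0],
    [[0,0,0],[-0.022,0.028,0],0],
    [[0,0,0],[-0.026,0.032,0],0],
    [[0,0,0],[-0.02,0.025,0],0],
    [[0,0,0],[-0.01,0.0125,0],0],
    [[0,0,0],[0,0,0],0],
    [[0,0,0],[0,0,0],0],
  ],
)

```text
time: 16.4
ee_pos: [0.6613, -0.1333, 0.2174]
tcp_rot: [-179.9, -0.0, 90.0]
wrist_force: [0.4, 0.7, -0.5]
opening: 0.0322
grasp_force: 30.1
```

Emit:
servo_tool(
  moves=[
    [[0,0,0],[0,0.001,0.03],0],
    [[0,0,0],[0,0,0.035],0],
    [[0,0,0],[0,0,0.025],0],
    [[0,0,0],[0,0,0.015],0],
    [[0,0,0],[0,0,0.01],0],
    [[0,0,0],[0,0,0.004],0],
    [[0,0,0],[0,0,0],0],
    [[0,0,0],[0,0,0],0],
    [[0,0,0],[0,0,0],0],
  ],
)

```text
time: 17.3
ee_pos: [0.663, -0.1333, 0.1003]
tcp_rot: [179.9, 0.0, 90.0]
wrist_force: [-0.2, -0.4, 0.1]
opening: 0.0325
grasp_force: 30.1
```

Emit:
servo_tool(
  moves=[
    [[0,0,0],[0,0,0.001],0],
    [[0,0,0],[0,0,0],0],
    [[0,0,0],[0,0,0],42],
    [[0,0,0],[0,0,0],46],
    [[0,0,0],[0,0,0],52],
    [[0,0,0],[0,0,0],58],
    [[0,0,0],[0,0,0],58],
    [[0,0,0],[0,0,-0.02],58],
    [[0,0,0],[0,0,-0.04],58],
    [[0,0,0],[0,0,-0.03],58],
    [[0,0,0],[0,0,0],58],
  ],
)

```text
time: 18.4
ee_pos: [0.664, -0.1336, 0.1936]
tcp_rot: [179.6, 0.1, 90.0]
wrist_force: [-0.1, 0.2, 0.3]
opening: 0.0495
grasp_force: 0.0
```

Run:
```python
from h import *
n="top";p,d=camera(n);c=calibration(n);K=np.array(c["camera_matrix"])
v,u=np.mgrid[:480,:640]
P=np.stack([(u-K[0,2])/K[0,0]*d,(v-K[1,2])/K[1,1]*d,d],-1)
W=(P-np.array(c["t"]))@np.array(c["R"])
m=(d>0)&(abs(W[...,0]-.674)<.028)&(abs(W[...,1]-.088)<.028)&(W[...,2]>.08)&(W[...,2]<.13)
q=W[m];print(len(q),np.median(q,0),q.max(0),q.min(0)); o=get_obs();print(o["ee_pos"])
cv2.imwrite("pics/t1.png",cv2.resize(p[110:260,270:470,::-1],(800,600)))
```

```text
115 [0.6714853  0.08585548 0.09973734] [0.68404407 0.09602461 0.1047386 ] [0.66396777 0.07629484 0.0805999 ]
[ 0.66358669 -0.13346601  0.19082403]
```

View pics/t1.png

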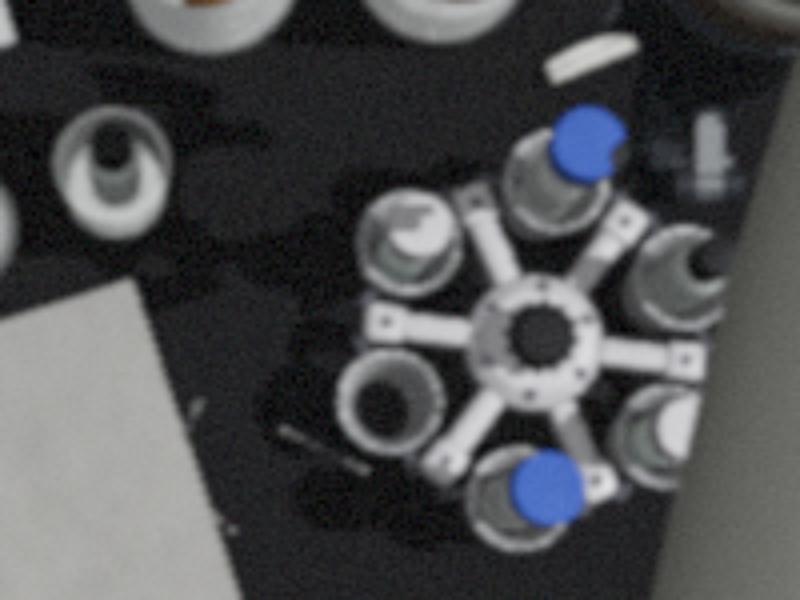

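The crop shows tall caps at B1 (590,145) and B4 (548,487), B5 empty at (390,400), and the necked tube upright in the beaker at (113,160). Next is the parked tube.

Emit:
servo_tool(
  moves=[
    [[0,0,0],[0.025,0.001,0],55],
    [[0,0,0],[0.045,0.002,0],55],
    [[0,0,0],[0.045,0.002,0],55],
    [[0,0,0],[0.045,0.002,0],55],
    [[0,0,0],[0.035,0.002,0],55],
    [[0,0,0],[0.025,0.001,0],55],
    [[0,0,0],[0,0,0.04],55],
    [[0,0,0],[0,0,0.02],55],
    [[0,0,0],[0,0,0],55],
    [[0,0,0],[0,0,0],55],
  ],
)

```text
time: 19.45
ee_pos: [0.6722, 0.0866, 0.1279]
tcp_rot: [-179.9, 0.0, 90.0]
wrist_force: [-1.0, -0.5, 0.7]
opening: 0.0469
grasp_force: 0.0
```

Emit:
servo_tool(
  moves=[
    [[0,0,0],[0,0.001,0.025],55],
    [[0,0,0],[0,0,0.02],55],
    [[0,0,0],[0,0,0.007],55],
    [[0,0,0],[0,0,0],55],
    [[0,0,0],[0,0,0],40],
    [[0,0,0],[0,0,0],25],
    [[0,0,0],[0,0,0],0],
    [[0,0,0],[0,0,0],0],
    [[0,0,0],[0,0,0],0],
    [[0,0,0],[0,0,0],0],
  ],
)

```text
time: 20.45
ee_pos: [0.6744, 0.0868, 0.078]
tcp_rot: [179.9, -0.0, 90.0]
wrist_force: [-0.1, -0.3, 5.6]
opening: 0.0177
grasp_force: 29.4
```

Emit:
servo_tool(
  moves=[
    [[0,0,0],[0,0,-0.01],0],
    [[0,0,0],[0,0,-0.035],0],
    [[0,0,0],[0,0,-0.045],0],
    [[0,0,0],[0,0,-0.035],0],
    [[0,0,0],[-0.01,-0.009,0],0],
    [[0,0,0],[-0.03,-0.027,0],0],
    [[0,0,0],[-0.034,-0.031,0],0],
    [[0,0,0],[-0.03,-0.027,0],0],
    [[0,0,0],[-0.02,-0.018,0],0],
    [[0,0,0],[-0.01,-0.0085,0],0],
    [[0,0,0],[0,0,0],0],
    [[0,0,0],[0,0,0],0],
  ],
)

```text
time: 21.65
ee_pos: [0.5537, -0.0469, 0.2016]
tcp_rot: [180.0, -0.0, 90.0]
wrist_force: [-0.0, -0.2, -1.5]
opening: 0.0177
grasp_force: 29.6
```

Emit:
servo_tool(
  moves=[
    [[0,0,0],[0,0,0.035],0],
    [[0,0,0],[0,0,0.035],0],
    [[0,0,0],[0,0,0.025],0],
    [[0,0,0],[0,0,0.012],0],
    [[0,0,0],[0,0,0.008],0],
    [[0,0,0],[0,0,0.003],0],
    [[0,0,0],[0,0,0],0],
    [[0,0,0],[0,0,0],0],
    [[0,0,0],[0,0,0],0],
  ],
)

```text
time: 22.55
ee_pos: [0.554, -0.0472, 0.0844]
tcp_rot: [179.9, 0.0, 90.0]
wrist_force: [0.6, 0.1, 4.3]
opening: 0.0174
grasp_force: 30.0
```

Seated; release, rise and retreat so the camera sees everything.

Emit:
servo_tool(
  moves=[
    [[0,0,0],[0,0,0],25],
    [[0,0,0],[0,0,0],30],
    [[0,0,0],[0,0,0],42],
    [[0,0,0],[0,0,0],55],
    [[0,0,0],[0,0,0],55],
    [[0,0,0],[0,0,-0.02],55],
    [[0,0,0],[0,0,-0.04],55],
    [[0,0,0],[0,0,-0.045],55],
    [[0,0,0],[0,0,-0.04],55],
    [[0,0,0],[0.02,-0.01,0],55],
    [[0,0,0],[0.03,-0.02,0],55],
    [[0,0,0],[0.04,-0.025,0],55],
  ],
)

```text
time: 23.75
ee_pos: [0.4979, 0.0428, 0.2281]
tcp_rot: [180.0, 0.0, 89.9]
wrist_force: [0.5, 0.3, -0.8]
opening: 0.0471
grasp_force: 0.0
```

Emit:
servo_tool(
  moves=[
    [[0,0,0],[0.04,-0.02,0],55],
    [[0,0,0],[0.04,-0.02,0],55],
    [[0,0,0],[0.04,-0.02,0],55],
    [[0,0,0],[0.04,-0.02,0],55],
    [[0,0,0],[0.04,-0.02,0],55],
    [[0,0,0],[0.04,-0.02,0],55],
    [[0,0,0],[0.04,-0.02,0],55],
    [[0,0,0],[0,0,0],55],
    [[0,0,0],[0,0,0],55],
  ],
)

```text
time: 24.65
ee_pos: [0.3575, 0.3233, 0.2281]
tcp_rot: [-180.0, 0.0, 90.2]
wrist_force: [-0.2, -0.5, -0.5]
opening: 0.0474
grasp_force: 0.0
```

Run:
```python
from h import *
n="top";p,d=camera(n);c=calibration(n);K=np.array(c["camera_matrix"])
v,u=np.mgrid[:480,:640]
P=np.stack([(u-K[0,2])/K[0,0]*d,(v-K[1,2])/K[1,1]*d,d],-1)
W=(P-np.array(c["t"]))@np.array(c["R"])
for i in range(6):
    a=np.radians(51.45-60*i); b=np.array([.583,-.1213])+.08*np.array([np.cos(a),np.sin(a)])
    q=W[(d>0)&(np.hypot(W[...,0]-b[0],W[...,1]-b[1])<.028)]
    z=np.percentile(q[:,2],95);t=q[q[:,2]>z-.007];print(i,z.round(3),(np.median(t,0)[:2]-b).round(4),len(t))
for k in("jar","flask","beaker"): print(k,[w(n,r["xyz"]).round(3) for r in mark_of(k,n)])
cv2.imwrite("pics/t2.png",cv2.resize(p[110:260,270:470,::-1],(800,600)))
p,d=camera("scene");cv2.imwrite("pics/s2.png",cv2.resize(p[150:330,300:540,::-1],(800,600)))
```

```text
0 0.095 [-0.0001 -0.0005] 191
1 0.126 [-0.      0.0001] 269
2 0.107 [-0.0002  0.0007] 96
3 0.095 [-0.0001  0.0008] 203
4 0.126 [0.0001 0.    ] 275
5 0.107 [-0.0008  0.0001] 92
jar [array([0.617, 0.28 , 0.001]), array([0.656, 0.18 , 0.001])]
flask [array([ 0.653,  0.18 , -0.001]), array([ 0.628, -0.06 ,  0.054])]
beaker []
```

View pics/t2.png

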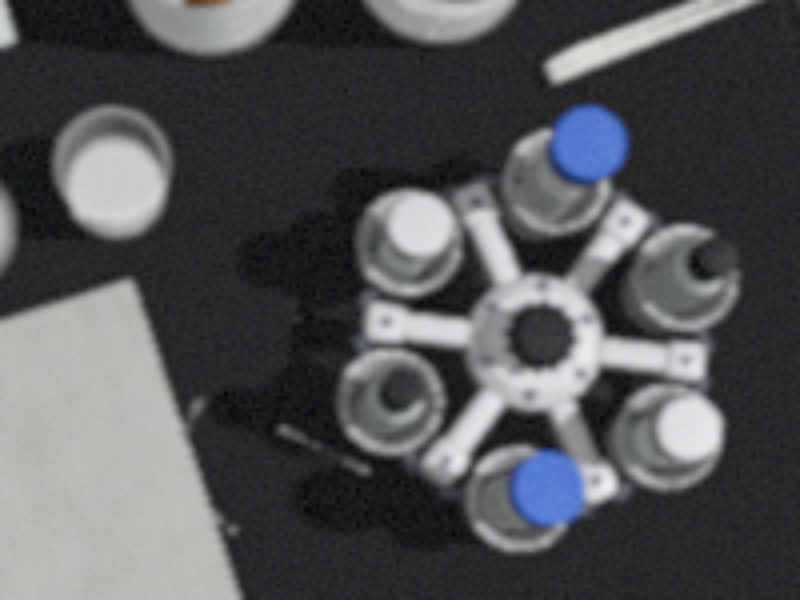

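View pics/s2.png

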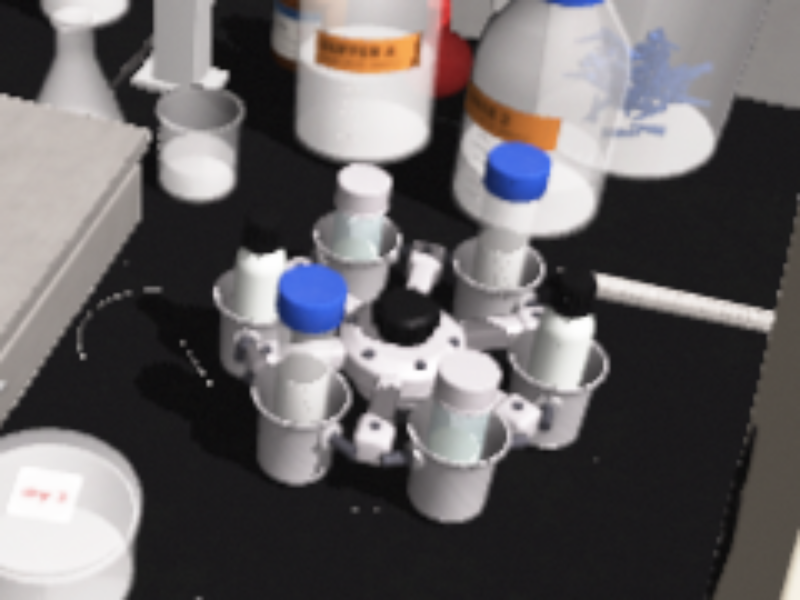

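Both views agree. The squats at (420,222)/(690,427), the talls at (590,145)/(548,487) and the necked tubes at (403,390)/(712,258) each face their twin and stand fully down. The beaker is empty, and the jar and flask have not moved.

```bash
python3 -c "
from workcell import *
print(job_done())"
```

```text
the job is handed in; nothing more can be done
None
```

The job is handed in at about 25 s: all six tubes stand fully down, each facing its twin across the hub, with the beaker empty and the jar and flask undisturbed.

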